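# Set the portion dial of the dosing pump and lock it

## Task

Set the dosing pump's pointer to the rider clipped on the dial, taking up the worn drive's play: with the crank handle turn the handwheel anticlockwise (seen from above) until the pointer is well past the rider (15 mm or more), then turn it back clockwise until the pointer lines up with the rider, so that the last movement of wheel and pointer is clockwise. Then swing the lock lever clockwise fully home to its stop, without disturbing the setting, and let go. Leave the bottles, jars, tin and brush where they are.

Things in the scene. Friction and masses are not known exactly. Their poses are not given: they have to be found in the camera images.
- doser: Fixed bench dosing pump, white box 250 x 340 mm, 80 mm high, with a 236 mm round aluminium dial on top (dial face at z = 86 mm). Its origin is on the table exactly under the axis of dial, pointer and handwheel; its z is up and its yaw varies. The lock post stands on its -y side, the spout and drip tray on its +y side. The spout's top is 183 mm above the table.
- handle_centre (a point): Centre of the black upright crank handle on the handwheel: a freely spinning cylinder, 26 mm diameter, 56 mm tall (z from 130 to 186 mm), centre at z = 158 mm, 65 mm from the wheel's axis. The wheel's steel rim (130 mm across) lies just beneath it, its top at z = 124 mm. Moving the handle round the axis turns the wheel; beyond the play it takes about 4 N at the handle to move the wheel and pointer. It stays where it is left.
- pointer_tip (a point): Tip of the dark flat pointer that shows the setting: a 4 mm thick arm on the spindle below the handwheel, reaching 100 mm from the axis, at z = 92 mm, so it sticks out past the wheel's rim over the dial. When the play is fully taken up clockwise it points exactly opposite the crank handle; at the other end of the play the handle is 0.3 rad further anticlockwise. The pointer can turn 2.3 rad either way from the pump's +x direction.
- rider_mark (a point): Inner tip of the rider, a small dark clip (14 mm wide, 20 mm high) fixed on the rim of the dial, which marks the wanted setting. The tip is 100 mm from the axis at z = 92 mm, so the pointer's tip meets this point when set. Its x axis points radially outward from the dial's axis, its y axis anticlockwise (from above) along the rim. The pointer starts 0.6 to 2.2 rad clockwise of it.
- handwheel (a joint): Play between handwheel and spindle (rad), 0 to 0.3: the angle of the wheel relative to the pointer, anticlockwise positive. 0 = play fully taken up clockwise (the wheel drives the pointer clockwise); 0.3 = taken up anticlockwise (it drives it anticlockwise). In between the pointer stands still while the wheel turns. The play starts anywhere in between.
- lever_knob (a point): Centre (z = 158 mm) of the upright black knob on the end of the lock lever: 26 mm diameter, 50 mm tall (z from 131 to 181 mm), 70 mm from the lever's pivot; the dark lever bar beneath it is at z = 122 to 136 mm.
- lever_pivot (a point): Point on the lock lever's upright pivot axis, at the height of the knob's centre (z = 158 mm).
- lock_lever (a joint): Angle of the lock lever (rad), 0 to 1.3, growing clockwise seen from above; 0 = fully open (the lever points along the pump's +x, 0.2 rad towards its -y), 1.3 = locked, at its stop (the lever points along the pump's -y). It starts at 0 to 0.3, takes about 2 N at the knob and stays where it is left.
- fill_bottle: small amber bottle, 56 mm diameter, 125 mm tall, standing on the pump's drip tray under the spout; leave it alone (origin: centre of its underside)
- jar_a: clip-top glass jar, 90 mm diameter, 110 mm tall, beyond the pump; leave it alone (origin: centre of its underside)
- jar_b: smaller clip-top glass jar, 76 mm diameter, 85 mm tall, on the near side of the drip tray; leave it alone (origin: centre of its underside)
- pump_bottle: amber bottle with a black pump top, 64 mm diameter, 165 mm tall, beyond the pump on its lever side; leave it alone (origin: centre of its underside)
- tin: round tin, 72 mm diameter, 100 mm tall, beside the pump on its lever side; leave it alone (origin: centre of its underside)
- clear_bottle: clear bottle with a black cap, 66 mm diameter, 150 mm tall, beside the drip tray; leave it alone (origin: centre of its underside)
- bottle_brush: wooden-handled brush, 200 mm long, lying near the drip tray; leave it alone (origin: centre of its underside)

How it is judged:
By the outcome, as a careful person would: the job done as asked, in the order asked, and still so for the second after the job is handed in, with the robot touching nothing.
It also fails if it takes over 51 s, if anything falls off the work surface, if the arm or the gripper's body presses on something with over 40 N, if the wrist force passes 120 N, or if a joint passes its speed limit or range.

## Robot

A 6-joint arm with a two-finger parallel gripper is mounted at the origin on the work surface. World frame = base frame: x ahead of the robot, y to its left, z up, the work surface at z = 0. Lengths are in mm, angles in rad, forces in N, time in s.
With the tool pointing down it reaches from about 350 to 775 mm from the base axis. Payload 7.3 kg.
Tool frame: the origin (TCP) lies between the finger pads; the fingertips stand 8 mm ahead of it and the grasp point (between the pads) lies 11 mm behind it; y points along the fingers, z is the direction in which the jaws open and shut, and the axes are right-handed (so a half turn about y gives the same grasp; the last joint's range is limited). The gripper opens to 92 mm and grips with 3 to 60 N. Pads are 19 mm wide; open, the fingers measure 130 mm over their backs; the gripper's body (75 mm by 190 mm) begins 47 mm behind the grasp point.
Start: joints at [1.101, 0.342, 1.524, -0, 1.275, -0.146], TCP at [167.025, 497.742, 234.741] pointing down, gripper open.
Joint ranges: [-2.53, 2.53], [-0.77, 2.02], [0.04, 2.7], [-1, 4.14], [0.28, 2.66], [-3.11, 3.11]. Speed limits (rad/s): [2.57, 2.57, 3.14, 3.14, 3.14, 3.14].

## Interface

Orientations are given as [roll, pitch, yaw] about the fixed x, y, z axes, in that order (R = Rz(yaw) Ry(pitch) Rx(roll)).
In Python, from plant import bot, vision, job gives the robot as it stands. The module is installed in compiled form; this text tells all that it offers.
- The arm moves only by the tool arm_command, never from a script. Its argument "deltas" is a list of rows, each a list of 4 numbers: the shift along the tool's x, y, z in m, then the turn about the tool's y in degrees. In form: [[x, y, z, twist], ...]. A call has 1 to 5 rows; each row shifts and turns the commanded pose from where the row before left it, along the tool's axes as they then stand; what a row does not reach is not made up. A row lasts 1/10 s, in which the tool goes at most 50 mm and 8.59 degrees, less where a joint would pass 70% of its speed; a pose out of reach is approached as far as the arm can. A call is refused whole if a number of a shift passes 0.05 or a number of a turn 8.59, either way. A call with a gripper value outside its range is refused whole. "claw" is the closure in counts, from 0 (fully open) to 255 (shut), set as the call begins (left out, the last holds). The fingers move at their own pace and stop on an object; the grip force is fixed at half the most. Time passes only in rows, so rows that do not move let the fingers close. It gives the time, the measured TCP pose, the force and the opening at its end, in the units of the state.
- bot.get_obs(): the state, without advancing time (a new reading comes with each control period).
- vision.capture(name): name is "scene" or "top"; returns a dict with "img" (400x640x3 uint8, red, green, blue), "camera_matrix" (3x3 intrinsics, pixels), "dist_coeffs" ([k1, k2, p1, p2, k3] as OpenCV has them; the pictures are not rectified), "world_to_cam" (4x4, takes a point from world to camera coordinates). Camera axes: x right, y down, z forward; pixel columns grow to the right and rows downward; lengths in mm; the calibration is good to about 2 mm. A picture is of the moment at which its call begins. There is no depth.
- job.close_job(): hands the job in, once; it reports no verdict.
Trained networks look in a picture, given as the dict that the camera call returned (one of the last four; its "shot" number tells which), for a name from the list of things; names that differ only in an ending like _2 or _b are one class to them, and where a whole thing is asked for, a point or a joint stands for the part that bears it (a point fixed in the world has none). Each returns a list of dicts, best first, with "confidence" (0 to 1); they miss things now and then, are a little off and sometimes report something else, mostly with a low value. They report only what shows in the picture. A call takes as long as a camera call.
- vision.find_in(picture, name): "xyz" ([x, y, z] in mm, in the coordinates of the camera as it stood for that picture, good to about 4 mm: the middle of the surface that is visible of it).
- vision.regions_of(picture, name): "mask" (400x640 bool, what is visible of it).
The state is a dict: "time": time; "joint_positions": joint angles; "dq": joint speeds; "tau": joint torques, N m; "tool_pos": TCP position; "tcp_rot": TCP orientation; "contact_force": force on the tool from outside, world axes, zero at the start; "moment": the same for the moment, N m; "grip_width": finger opening in mm.
Only numpy, scipy, OpenCV 4.12 (cv2) and the standard library are available. Lean on these libraries where they do the work, as an engineer would, in place of code of your own. Each camera call takes 0.05 s, during which the arm holds its last target. There are 200 camera calls.

## Working session

There is one attempt and no reset: what is moved stays moved. The work goes in short steps, Python scripts to look and compute and a tool call to move; the robot and the scene stay as the last step left them, time stands still between calls to the robot, and variables do not carry over. Pictures are saved under pics/ and viewed, about 8 in all and at most 12, crops included, and the job is handed in when it is done.

Besides the shell and the picture viewer there is one more tool, called after ">>>" as name(argument=value, ...), one argument or row to a line, values as JSON. arm_command: Moves the arm, as the interface text tells. Its arguments: {"type":"object","properties":{"deltas":{"type":"array","items":{"type":"array","items":{"type":"number"}}},"claw":{"type":"number"}},"required":["deltas"]}

```bash
mkdir -p pics
cat > h.py <<'E'
import numpy as np, cv2
from plant import bot, vision, job
def find(p,name):
    out=[]
    for d in vision.find_in(p,name)[:2]:
        T=np.linalg.inv(p["world_to_cam"]); w=T@np.r_[d["xyz"],1]
        out.append((np.round(w[:3],1).tolist(),round(d["confidence"],2)))
    return out
def ray(p,uv,z):
    q=cv2.undistortPoints(np.array([[uv]],float),p["camera_matrix"],np.array(p["dist_coeffs"],float))[0,0]
    T=np.linalg.inv(p["world_to_cam"]); o=T[:3,3]; d=T[:3,:3]@np.r_[q,1]
    return o+d*(z-o[2])/d[2]
def px(p,X):
    T=p["world_to_cam"]; r,_=cv2.Rodrigues(T[:3,:3])
    return cv2.projectPoints(np.array([X],float),r,T[:3,3],p["camera_matrix"],np.array(p["dist_coeffs"],float))[0][0,0]
E
python3 - <<'E'
from h import *
o=bot.get_obs(); print({k:np.round(v,3) for k,v in o.items()})
for c in ["scene","top"]:
    p=vision.capture(c); cv2.imwrite(f"pics/{c}0.png",p["img"][:,:,::-1])
    for n in ["doser","handle_centre","pointer_tip","rider_mark","lever_knob","lever_pivot","handwheel","fill_bottle","jar_a","jar_b","pump_bottle","tin","clear_bottle"]: print(c,n,find(p,n))
E
```

```text
{'time': np.float64(0.0), 'joint_positions': array([ 1.101,  0.343,  1.525, -0.   ,  1.275, -0.146]), 'dq': array([ 0.001, -0.   ,  0.001,  0.   ,  0.   , -0.001]), 'tau': array([-2.0000e-03, -4.3123e+01, -2.4422e+01,  7.1000e-02,  5.6000e-02,
       -0.0000e+00]), 'tool_pos': array([166.854, 497.364, 234.031]), 'tcp_rot': array([-1.572,  0.   , -0.324]), 'contact_force': array([-0.828,  0.381,  1.063]), 'moment': array([-0.008, -0.024,  0.055]), 'grip_width': np.float64(92.135)}
scene doser [([590.1, 105.2, 81.0], 0.61)]
scene handle_centre [([521.0, 154.3, 162.8], 0.77)]
scene pointer_tip [([546.8, 103.6, 123.9], 0.72)]
scene rider_mark []
scene lever_knob []
scene lever_pivot [([588.6, 101.8, 76.8], 0.91), ([351.4, 418.6, 16.2], 0.54)]
scene handwheel [([536.1, 103.6, 124.4], 0.9)]
scene fill_bottle [([520.3, 273.9, 77.6], 0.73)]
scene jar_a [([396.2, 310.7, 65.9], 0.73), ([761.3, 99.2, 86.3], 0.64)]
scene jar_b [([396.2, 310.7, 65.9], 0.73), ([761.3, 99.2, 86.3], 0.64)]
scene pump_bottle [([761.0, -85.7, 95.3], 0.85)]
scene tin [([670.4, -196.9, 86.7], 0.81)]
scene clear_bottle [([541.7, 427.3, 87.3], 0.91)]
top doser [([546.3, 76.1, 85.2], 0.86)]
top handle_centre [([727.9, 90.8, 110.9], 0.28)]
top pointer_tip [([548.8, 95.1, 125.9], 0.79)]
top rider_mark []
top lever_knob [([603.2, -77.9, 136.6], 0.66)]
top lever_pivot [([547.4, 77.0, 86.2], 0.86)]
top handwheel [([537.1, 99.7, 128.9], 0.83), ([727.3, 87.2, 114.1], 0.34)]
top fill_bottle [([500.8, 264.7, 101.7], 0.74)]
top jar_a [([375.5, 298.1, 85.1], 0.71), ([728.4, 86.0, 113.0], 0.63)]
top jar_b [([375.5, 298.1, 85.1], 0.71), ([728.4, 86.0, 113.0], 0.63)]
top pump_bottle [([742.0, -96.8, 111.1], 0.58), ([510.7, 418.1, 99.5], 0.39)]
top tin [([658.8, -206.2, 101.4], 0.76)]
top clear_bottle [([514.2, 418.1, 103.3], 0.62)]
```

View pics/scene0.png

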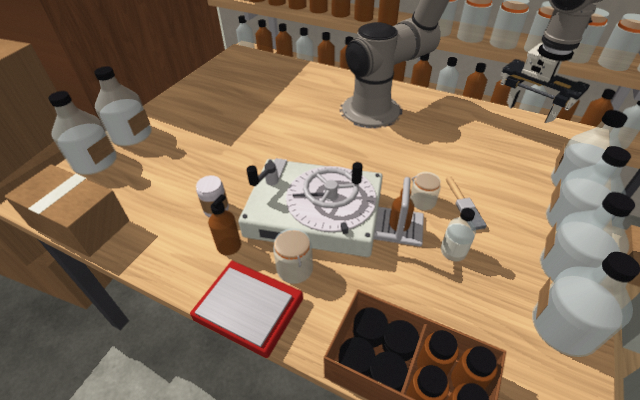

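View pics/top0.png

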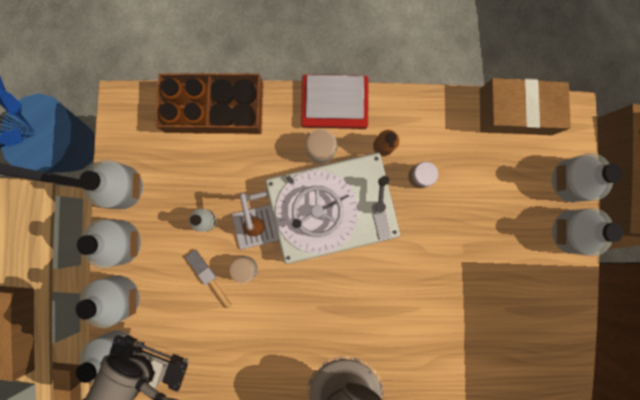

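The scene picture shows the pump at centre, with the handle near (357,172) and the lever knob near (252,176). In the top view the hub is near (316,210), the handle near (296,223), the pointer runs towards (348,194), the rider is possibly near (289,180), and the lever knob is near (383,181). I'll zoom in next.

Run:
```python
import cv2,numpy as np
a=cv2.imread("pics/scene0.png")[150:260,235:395]; b=cv2.imread("pics/top0.png")[145:270,235:405]
a=cv2.resize(a,None,fx=5,fy=5,interpolation=cv2.INTER_CUBIC); b=cv2.resize(b,None,fx=4.7,fy=4.7,interpolation=cv2.INTER_CUBIC)
cv2.imwrite("pics/a1.png",a);cv2.imwrite("pics/b1.png",b)
```

```text
(no output)
```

View pics/a1.png

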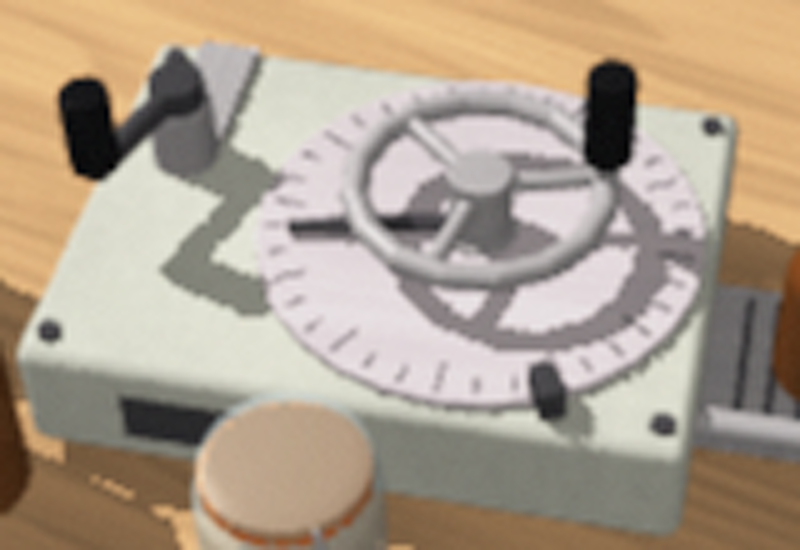

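View pics/b1.png

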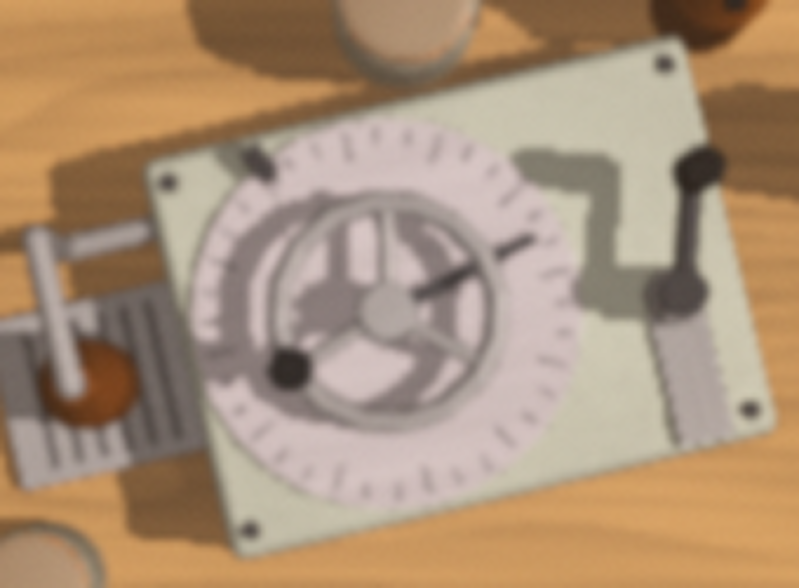

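In the crops, scene crop coordinates are /5 + (235,150) and top crop coordinates are /4.7 + (235,145).
- **Scene crop:** pointer tip (291,228), rider (548,390), handle top (612,70), knob (85,85).
- **Top crop:** dial from x 192 to 580, pointer tip (533,238), rider inner tip (268,178), handle (291,368), knob (698,165), pivot (678,292).

Next I'll fit the pump geometry to these points.

```bash
cat > fit.py <<'E'
from h import *
from scipy.optimize import least_squares
P={c:vision.capture(c) for c in ["scene","top"]}
for c in P: print(c,"cam at",np.round(np.linalg.inv(P[c]["world_to_cam"])[:3,3]))
S=lambda u,v:np.array([u/5+235-.4,v/5+150-.4]); T=lambda u,v:np.array([u/4.7+235-.4,v/4.7+145-.4])
dial={"scene":[S(258,240),S(300,150),S(480,82),S(640,130),S(712,245),S(330,350),S(490,408),S(640,365)],
      "top":[T(192,310),T(580,300),T(385,115),T(390,508),T(245,445),T(520,445),T(520,170)]}
pts=[("scene","p",S(291,228),92,100),("top","p",T(533,238),92,100),
     ("scene","h",S(612,72),186,65),("top","h",T(291,368),170,65),("scene","h",S(608,118),158,65),
     ("scene","r",S(545,385),96,108),("top","r",T(261,165),100,110)]
def d2c(p,uv,c):
    X=ray(p,uv,86); return np.hypot(*(X[:2]-c))-118
def res(q,full=False):
    o=[]
    for i,k in enumerate(P):
        c=q[:2]+q[5+2*i:7+2*i]
        o+=[d2c(P[k],u,c) for u in dial[k]]
    a=dict(p=q[2],h=q[3],r=q[4])
    for k,n,u,z,r in pts:
        i=list(P).index(k); c=q[:2]+q[5+2*i:7+2*i]
        o+=list(ray(P[k],u,z)[:2]-c-r*np.array([np.cos(a[n]),np.sin(a[n])]))
    return np.r_[o,q[5:]]
s=least_squares(res,[540,95,-1.1,2.1,.7,0,0,0,0],loss="soft_l1",f_scale=2)
print(np.round(s.x,3)); print(np.round(res(s.x),1))
for nm,sc,tp,z in [("knobtop",S(82,85),T(699,163),181),("knobmid",S(88,130),None,158),("pivot",S(178,85),T(678,292),140)]:
    print(nm,np.round(ray(P["scene"],sc,z)), tp is not None and np.round(ray(P["top"],tp,z)))
for nm,uv in [("spoutTip",T(70,390)),("spoutelbow",T(38,232))]: print(nm,np.round(ray(P["top"],uv,180)))
c=[ray(P["top"],T(*u),80)[:2] for u in [(683,38),(150,165),(245,555),(775,425)]]; print(np.round(c))
d=c[0]-c[1]; e=c[3]-c[2]; print("yaw",[np.arctan2(v[1],v[0])+np.pi/2 for v in (d,e)])
E
python3 fit.py
```

```text
scene cam at [1194.  404.  813.]
top cam at [ 508.  107. 1494.]
[549.595  98.746  -1.108   2.199   0.729   0.686   1.517  -0.686  -1.517]
[-0.8 -0.1  1.3 -0.7  0.8 -7.4 -0.6  0.1 -3.2  0.7 -1.6  2.1 -1.3 -1.7
 -0.7  0.6  0.6 -1.2  0.3 -0.  -1.6  0.7 -0.9  2.5 -1.1  7.   2.7  1.3
  1.3  0.7  1.5 -0.7 -1.5]
knobtop [628. -81. 181.] [631. -79. 181.]
knobmid [635. -77. 158.] False
pivot [570. -67. 140.] [560. -73. 140.]
spoutTip [496. 273. 180.]
spoutelbow [585. 293. 180.]
[[ 717.  -82.]
 [ 633.  240.]
 [ 398.  177.]
 [ 483. -141.]]
yaw [np.float64(0.2557526776415644), np.float64(0.25992152522917356)]
```

>>> arm_command(
  deltas=[
    [0.036,0,-0.018,0],
    [0.036,0,-0.018,0],
    [0.036,0,-0.018,0],
    [0.036,0,-0.018,0],
    [0.036,0,-0.018,0],
  ],
  claw=0,
)

```text
time: 2.0
tool_pos: [310.0, 354.0, 234.9]
tcp_rot: [-1.57, -0.0, -0.324]
contact_force: [0.5, 0.1, -0.2]
grip_width: 92.2
```

>>> arm_command(
  deltas=[
    [0.036,0,-0.018,0],
    [0.036,0,-0.018,0],
    [0.036,0,-0.018,0],
    [0.036,0,-0.018,0],
    [0.036,0,-0.018,0],
  ],
)

```text
time: 2.5
tool_pos: [452.1, 211.2, 234.9]
tcp_rot: [-1.57, -0.0, -0.324]
contact_force: [-0.3, -0.1, 0.4]
grip_width: 91.7
```

>>> arm_command(
  deltas=[
    [0.038,0,-0.019,0],
    [0.038,0,-0.02,0],
    [0,0,0,0],
  ],
)

```text
time: 2.8
tool_pos: [513.7, 147.7, 234.4]
tcp_rot: [-1.571, -0.002, -0.329]
contact_force: [0.3, 0.5, -0.2]
grip_width: 91.9
```

>>> arm_command(
  deltas=[
    [-0.003,0.02,0.002,0],
    [0,0.025,0,0],
    [0,0.025,0,0],
    [0,0.013,0,0],
    [0,0,0,0],
  ],
)

```text
time: 3.3
tool_pos: [506.8, 154.6, 149.9]
tcp_rot: [-1.573, 0.004, -0.323]
contact_force: [-0.8, -0.1, 0.6]
grip_width: 91.7
```

Run:
```python
from h import *
p=vision.capture("scene"); q=vision.capture("top")
a=cv2.resize(p["img"][140:260,235:425],None,fx=4,fy=4,interpolation=cv2.INTER_CUBIC)
cv2.imwrite("pics/a2.png",a[:,:,::-1])
```

```text
(no output)
```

View pics/a2.png

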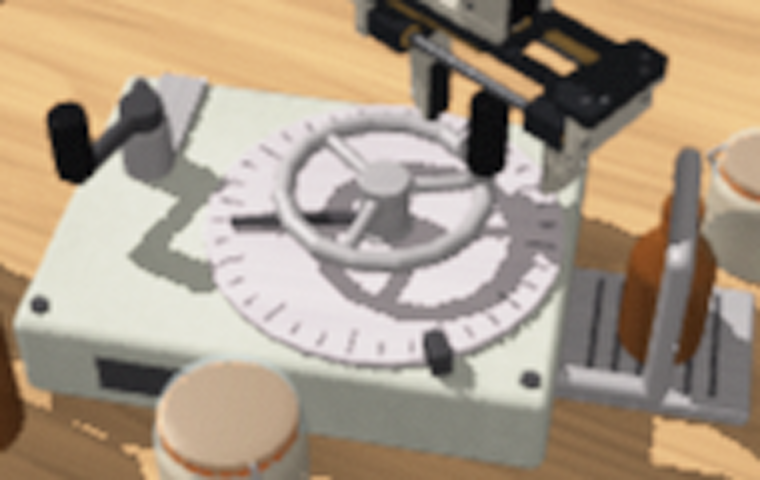

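The handle stands between the open fingers at about (487,133) in this crop, with fingers at (430,85) and (560,145). I'll nudge to centre and close.

>>> arm_command(
  deltas=[
    [0.004,0,-0.002,0],
    [0,0,0,0],
    [0,0,0,0],
  ],
)

```text
time: 3.7
tool_pos: [512.0, 151.0, 152.4]
tcp_rot: [-1.57, -0.001, -0.324]
contact_force: [0.3, -1.0, -0.2]
grip_width: 91.6
```

>>> arm_command(
  deltas=[
    [0,0,0,0],
    [0,0,0,0],
    [0,0,0,0],
    [0,0,0,0],
    [0,0,0,0],
  ],
  claw=255,
)

```text
time: 4.2
tool_pos: [511.6, 151.1, 151.7]
tcp_rot: [-1.571, -0.0, -0.324]
contact_force: [0.3, -0.3, -0.6]
grip_width: 56.9
```

>>> arm_command(
  deltas=[
    [0,0,0,0],
    [0,0,0,0],
    [0,0,0,0],
  ],
)

```text
time: 4.5
tool_pos: [511.7, 151.1, 151.7]
tcp_rot: [-1.571, -0.0, -0.324]
contact_force: [0.3, -0.2, -0.2]
grip_width: 32.1
```

>>> arm_command(
  deltas=[
    [0,0,0,0],
    [0,0,0,0],
  ],
)

```text
time: 4.7
tool_pos: [511.6, 151.2, 151.8]
tcp_rot: [-1.571, 0.0, -0.324]
contact_force: [-0.4, 1.0, 0.0]
grip_width: 25.7
```

```bash
cat > arc.py <<'E'
import sys,numpy as np
cx,cy,r,a0,a1,n,psi=map(float,sys.argv[1:8]); a=np.linspace(a0,a1,int(n)+1)
P=np.c_[cx+r*np.cos(a),cy+r*np.sin(a)]
X=np.array([np.cos(psi),np.sin(psi)]);Z=np.array([-np.sin(psi),np.cos(psi)])
Q=np.c_[P@X,P@Z]; Q=np.round(Q-Q[0],0); D=np.diff(Q,axis=0)/1000
print([[float(x),0,float(z),0] for x,z in D]); print(np.round(P[-1],1))
E
python3 arc.py 549.6 98.7 65 2.197 4.43 20 -.324
```

```text
[[-0.004, 0, -0.006, 0], [-0.003, 0, -0.007, 0], [-0.002, 0, -0.006, 0], [-0.002, 0, -0.008, 0], [-0.001, 0, -0.007, 0], [0.0, 0, -0.007, 0], [0.001, 0, -0.007, 0], [0.001, 0, -0.007, 0], [0.003, 0, -0.007, 0], [0.003, 0, -0.007, 0], [0.004, 0, -0.006, 0], [0.004, 0, -0.006, 0], [0.005, 0, -0.005, 0], [0.006, 0, -0.004, 0], [0.006, 0, -0.004, 0], [0.006, 0, -0.004, 0], [0.007, 0, -0.002, 0], [0.007, 0, -0.002, 0], [0.007, 0, -0.001, 0], [0.008, 0, 0.0, 0]]
[531.5  36.3]
```

Gripped at 25.7 mm. Turning anticlockwise.

>>> arm_command(
  deltas=[
    [-0.004,0,-0.006,0],
    [-0.003,0,-0.007,0],
    [-0.002,0,-0.006,0],
    [-0.002,0,-0.008,0],
    [-0.001,0,-0.007,0],
  ],
)

```text
time: 5.2
tool_pos: [487.7, 123.2, 151.7]
tcp_rot: [-1.57, 0.003, -0.324]
contact_force: [-3.0, 5.6, 2.2]
grip_width: 25.2
```

>>> arm_command(
  deltas=[
    [0,0,-0.007,0],
    [0.001,0,-0.007,0],
    [0.001,0,-0.007,0],
    [0.003,0,-0.007,0],
    [0.003,0,-0.007,0],
  ],
)

```text
time: 5.7
tool_pos: [482.8, 86.9, 151.7]
tcp_rot: [-1.572, 0.006, -0.324]
contact_force: [-7.7, 2.5, 6.0]
grip_width: 25.5
```

>>> arm_command(
  deltas=[
    [0,0,0,0],
    [0,0,0,0],
  ],
)

```text
time: 5.9
tool_pos: [483.0, 85.8, 151.6]
tcp_rot: [-1.574, 0.005, -0.324]
contact_force: [-8.1, -2.8, 6.6]
grip_width: 25.8
```

```bash
python3 arc.py 547.1 96.7 65 3.31 4.45 10 -.324
```

```text
[[0.004, 0, -0.006, 0], [0.004, 0, -0.006, 0], [0.006, 0, -0.005, 0], [0.005, 0, -0.005, 0], [0.007, 0, -0.004, 0], [0.006, 0, -0.003, 0], [0.007, 0, -0.003, 0], [0.008, 0, -0.001, 0], [0.007, 0, -0.001, 0], [0.007, 0, 0.0, 0]]
[530.2  33.9]
```

>>> arm_command(
  deltas=[
    [0.003,0,-0.007,0],
    [0.003,0,-0.007,0],
    [0.006,0,-0.005,0],
    [0.005,0,-0.005,0],
    [0.007,0,-0.004,0],
  ],
)

```text
time: 6.4
tool_pos: [499.3, 52.2, 151.7]
tcp_rot: [-1.571, 0.001, -0.324]
contact_force: [-2.7, 3.7, 1.6]
grip_width: 25.5
```

>>> arm_command(
  deltas=[
    [0.006,0,-0.003,0],
    [0.007,0,-0.003,0],
    [0.008,0,-0.001,0],
    [0.007,0,-0.001,0],
    [0.007,0,0,0],
  ],
)

```text
time: 6.9
tool_pos: [530.8, 33.6, 151.7]
tcp_rot: [-1.571, 0.0, -0.324]
contact_force: [-4.2, 2.3, 3.2]
grip_width: 25.4
```

>>> arm_command(
  deltas=[
    [0,0,0,0],
    [0,0,0,0],
  ],
)

```text
time: 7.1
tool_pos: [531.4, 33.5, 151.7]
tcp_rot: [-1.571, -0.002, -0.324]
contact_force: [0.4, -1.4, 0.3]
grip_width: 25.5
```

Run:
```python
from h import *
p=vision.capture("scene"); q=vision.capture("top")
cv2.imwrite("pics/s3.png",p["img"][:,:,::-1]); cv2.imwrite("pics/t3.png",q["img"][:,:,::-1])
r=lambda im,f:cv2.resize(im,None,fx=f,fy=f,interpolation=cv2.INTER_CUBIC)
a=r(p["img"][150:250,275:395],5); b=r(q["img"][160:265,265:365],4.7)
H=max(a.shape[0],b.shape[0])
f=lambda m:m[:,:395] if 0 else m
cv2.imwrite("pics/a3.png",a[:,:,::-1])
for n in ["rider_mark","pointer_tip","handle_centre"]: print(n,find(p,n),find(q,n))
print(bot.get_obs()["tool_pos"],bot.get_obs()["contact_force"])
```

```text
rider_mark [([671.9, -200.3, 89.6], 0.64)] []
pointer_tip [([552.5, 105.1, 123.0], 0.93)] [([569.4, 136.6, 124.1], 0.67)]
handle_centre [([539.8, 35.8, 151.1], 0.53)] []
[530.33433687  33.82170882 151.74834595] [ 0.42432875 -2.962458    0.65348692]
```

View pics/a3.png

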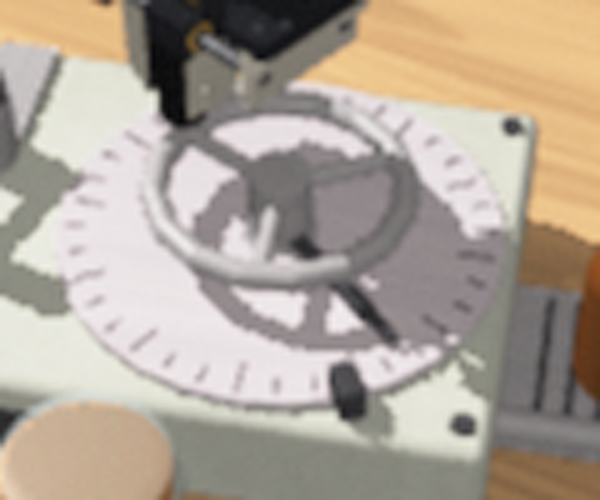

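The pointer tip is at crop (395,343), well past the rider at about (340,378), roughly 28 mm. I'll now turn back clockwise, stopping a little short, and measure.

```bash
python3 arc.py 547.1 96.7 65 4.453 3.93 5 -.324
python3 - <<'E'
from h import *
p=vision.capture("scene"); 
for z in(92,):
  X=ray(p,(395/5+274.6,343/5+149.6),z); print(X,np.arctan2(X[1]-96.7,X[0]-547.1),np.hypot(X[1]-96.7,X[0]-547.1))
for uv in [(340,385),(333,370),(346,362),(345,390),(340,412)]:
  X=ray(p,(uv[0]/5+274.6,uv[1]/5+149.6),92); print(uv,X,np.arctan2(X[1]-96.7,X[0]-547.1),np.hypot(X[1]-96.7,X[0]-547.1))
# project hypothetical rider/pointer tips
for a in (.6,.65,.7,.75,.8,1.01):
  u=px(p,[547.1+100*np.cos(a),96.7+100*np.sin(a),92]); print(a,(u-[274.6,149.6])*5)
E
```

```text
[[-0.007, 0, -0.0, 0], [-0.007, 0, 0.001, 0], [-0.006, 0, 0.001, 0], [-0.007, 0, 0.002, 0], [-0.006, 0, 0.003, 0]]
[501.3  50.6]
[599.64223551 184.62968258  92.        ] 1.032181470611893 102.43200471797613
(340, 385) [635.78676663 171.46044478  92.        ] 0.7003996643543193 115.99339067250622
(333, 370) [628.65592359 164.50883632  92.        ] 0.6936197074708088 106.06322150888143
(346, 362) [621.2699424  168.07258707  92.        ] 0.7661803378263953 102.93311683070189
(345, 390) [637.58440509 174.90622077  92.        ] 0.7127410675176996 119.59782828910532
(340, 412) [650.98383425 178.35464816  92.        ] 0.6661574981278637 132.13376776678896
0.6 [310.88872263 363.60782228]
0.65 [321.00354248 362.25364352]
0.7 [330.99384884 360.51796756]
0.75 [340.82962473 358.40692391]
0.8 [350.48154721 355.92795   ]
1.01 [388.38661308 341.7161381 ]
```

>>> arm_command(
  deltas=[
    [-0.007,0,0,0],
    [-0.007,0,0.001,0],
    [-0.006,0,0.001,0],
    [-0.007,0,0.002,0],
    [-0.006,0,0.003,0],
  ],
)

```text
time: 8.05
tool_pos: [500.6, 51.0, 151.7]
tcp_rot: [-1.572, -0.0, -0.324]
contact_force: [0.2, -5.8, 0.6]
grip_width: 25.3
```

>>> arm_command(
  deltas=[
    [0,0,0,0],
    [0,0,0,0],
  ],
)

```text
time: 8.25
tool_pos: [500.1, 51.6, 151.7]
tcp_rot: [-1.571, 0.002, -0.323]
contact_force: [-4.6, -2.5, 2.8]
grip_width: 25.4
```

Run:
```python
from h import *
p=vision.capture("scene"); q=vision.capture("top")
cv2.imwrite("pics/s4.png",p["img"][:,:,::-1]); cv2.imwrite("pics/t4.png",q["img"][:,:,::-1])
r=lambda im,f:cv2.resize(im,None,fx=f,fy=f,interpolation=cv2.INTER_CUBIC)
a=r(p["img"][195:243,325:365],10); b=r(q["img"][168:216,278:318],10)
cv2.imwrite("pics/a4.png",np.hstack([a,b])[:,:,::-1])
print(bot.get_obs()["tool_pos"],bot.get_obs()["contact_force"])
```

```text
[500.41832001  51.31378725 151.7010054 ] [-5.00694434 -2.03268433  3.46612292]
```

View pics/a4.png

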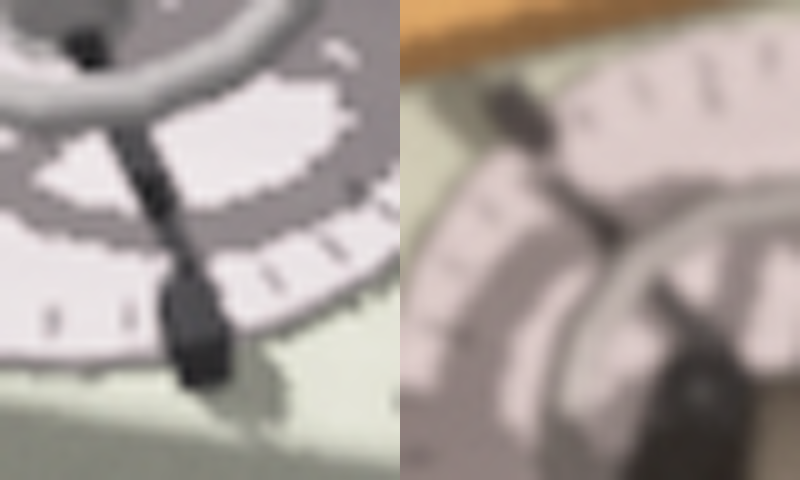

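In both crops the pointer tip, near (188,265) left and (545,178) right, almost meets the rider at (195,330) left and (522,112) right. I'll quantify with blob centroids and angles.

```bash
cat > m.py <<'E'
from h import *
import sys
C={"scene":(550.3,100.3),"top":(548.9,97.2)}
def meas(k,uv,z,c=None):
    c=C[k] if c is None else c
    X=ray(P[k],uv,z); d=X[:2]-c; return np.round([np.arctan2(d[1],d[0]),np.hypot(*d)],3)
P={c:vision.capture(c) for c in ["scene","top"]}
if __name__=="__main__":
    for k in P: print(k,"rider proj of (r,z):",{(r,z):np.round(px(P[k],[C[k][0]+r*np.cos(.73),C[k][1]+r*np.sin(.73),z]),1).tolist() for r in(100,120) for z in (86,106)})
    # dark blob of rider
    for k,f,(u0,u1,v0,v1) in [("top","top0",(284,296,174,186)),("scene","scene0",(338,352,220,236)),("top","t3",(284,296,174,186)),("scene","s3",(338,350,220,236))]:
        g=cv2.imread(f"pics/{f}.png",0)[v0:v1,u0:u1].astype(int); print(f); print(g)
    g=cv2.imread("pics/t4.png",0)[180:196,286:304]; print(g)
E
python3 m.py
```

```text
scene rider proj of (r,z): {(100, 86): [342.7, 224.5], (100, 106): [342.9, 219.1], (120, 86): [345.2, 230.6], (120, 106): [345.5, 225.2]}
top rider proj of (r,z): {(100, 86): [293.1, 183.3], (100, 106): [292.8, 182.7], (120, 86): [288.5, 178.0], (120, 106): [288.1, 177.3]}
top0
[[104 109 115 122 123 128 142 154 161 165 165 164]
 [105 110 118 125 123 125 145 168 177 173 166 162]
 [110 108 108 107 100 103 129 159 171 167 163 167]
 [113 107  95  86  80  81 103 131 152 161 169 180]
 [116 108  93  77  70  73  82 102 128 154 174 180]
 [118 113  99  80  72  71  73  83 104 141 168 173]
 [121 116 106  92  77  73  71  75  87 124 161 176]
 [131 121 115 106  93  83  75  73  84 119 163 184]
 [149 131 125 127 125 113  95  81  91 124 167 190]
 [164 146 146 159 164 157 133 113 120 143 172 190]
 [167 158 168 181 189 186 169 153 154 165 181 193]
 [164 172 183 193 196 194 189 180 174 178 187 195]]
scene0
[[191 191 192 191 191 190 166 165 192 190 188 208 222 222]
 [222 222 223 222 216 201 179 185 213 223 223 223 214 197]
 [221 221 205 184 161 130 129 150 195 223 223 223 216 184]
 [220 221 187 113  84  7
[... 2680 characters left out ...]
191 193 186 177 170 159]
 [197 202 206 201 188 166 140 116 104 113 135 151 161 167 159 150 143 139]
 [189 194 202 205 202 188 165 137 112  99 102 113 126 135 137 136 135 129]
 [188 189 199 204 202 192 177 152 127 107  92  85  94 109 121 127 130 128]
 [199 195 199 197 187 174 164 151 135 122 103  81  73  82 103 118 125 129]
 [206 203 196 182 162 149 145 140 137 131 117  92  72  74  97 114 133 144]
 [207 200 184 162 143 137 135 136 134 132 126 108  86  88 111 135 152 162]
 [201 185 161 144 136 133 133 133 136 138 138 127 107 112 136 158 168 171]
 [184 163 143 135 133 133 133 138 145 154 156 142 125 135 157 172 172 165]
 [169 148 135 132 133 133 139 151 171 180 172 150 137 153 172 176 165 146]]
```

```bash
cat > m2.py <<'E'
from m import *
from scipy.optimize import least_squares
# rider silhouette centroid
def blob(f,box,th):
    u0,u1,v0,v1=box; g=cv2.imread(f"pics/{f}.png",0)[v0:v1,u0:u1].astype(float)
    w=np.clip(th-g,0,th-85); V,U=np.mgrid[v0:v1,u0:u1]; return np.array([(w*U).sum(),(w*V).sum()])/w.sum()
bt=blob("t3",(286,296,175,184),115); bs=blob("s3",(340,349,221,235),140)
print("blob",bt,bs)
for z in (92,98): print("rider top",z,meas("top",bt,z))
for z in (92,98): print("rider scene",z,meas("scene",bs,z))
for uv in [(293.4,186),(294,187),(295.2,188),(296.7,189),(297.9,190)]: print("pointer top t4",meas("top",uv,92))
# box fit by render
def render(k,q):
    a,r0,r1,z0=q; c=C[k]; h=[]
    e=np.array([np.cos(a),np.sin(a)]);t=np.array([-e[1],e[0]])
    for r in(r0,r1):
        for s in(-7,7):
            for z in(z0,z0+20): h.append(px(P[k],[*(np.array(c)+e*r+t*s),z]))
    m=np.zeros((400*8,640*8),np.uint8) if 0 else None
    return cv2.convexHull(np.array(h,np.float32))[:,0]
def cov(k,q,box):
    u0,u1,v0,v1=box; s=16; H=render(k,q)
    m=np.zeros(((v1-v0)*s,(u1-u0)*s),np.uint8); cv2.fillConvexPoly(m,np.round((H-[u0-.5,v0-.5])*s).astype(int),255)
    m=cv2.GaussianBlur(cv2.resize(m,(u1-u0,v1-v0),interpolation=cv2.INTER_AREA).astype(float),(0,0),.9 if k=="top" else .4)
    return m/255
G={}
for k,f,box,fg in [("top","t3",(286,297,175,187),75),("scene","s3",(339,350,219,236),65)]:
    u0,u1,v0,v1=box; g=cv2.imread(f"pics/{f}.png",0)[v0:v1,u0:u1].astype(float)
    G[k]=(np.clip((130-g)/(130-fg),0,1),box)
from scipy.optimize import minimize
for ks in (["top"],["scene"],["top","scene"]):
    cost=lambda q:sum(((cov(k,q,G[k][1])-G[k][0])**2).sum() for k in ks)
    b=min((minimize(cost,[a,102,120,z],method="Nelder-Mead",options=dict(initial_simplex=np.array([a,102,120,z])+np.vstack([np.zeros(4),np.diag([.05,4,4,5])]))) for a in(.68,.76) for z in(78,86)),key=lambda r:r.fun)
    print(ks,np.round(b.x,3),b.fun)
E
python3 m2.py
```

```text
blob [289.12903226 179.27096774] [344.26999734 228.30348126]
rider top 92 [  0.74  115.435]
rider top 98 [  0.741 114.84 ]
rider scene 92 [  0.715 117.334]
rider scene 98 [  0.702 122.073]
pointer top t4 [ 0.777 93.165]
pointer top t4 [ 0.785 89.942]
pointer top t4 [ 0.779 85.552]
pointer top t4 [ 0.765 80.591]
pointer top t4 [ 0.757 76.217]
['top'] [  0.735 109.549 124.815  61.922] 2.6059330025918515
['scene'] [  0.729 103.682 118.943  74.751] 7.478959329918355
['top', 'scene'] [  0.726 107.078 122.039  78.513] 12.045083444773178
```

>>> arm_command(
  deltas=[
    [-0.001,0,0.0005,0],
    [-0.001,0,0.0005,0],
    [0,0,0,0],
    [0,0,0,0],
  ],
)

```text
time: 8.95
tool_pos: [499.6, 52.2, 151.7]
tcp_rot: [-1.572, 0.0, -0.324]
contact_force: [-2.4, -5.1, 1.9]
grip_width: 25.2
```

Run:
```python
from m import *
cv2.imwrite("pics/s5.png",P["scene"]["img"][:,:,::-1]); cv2.imwrite("pics/t5.png",P["top"]["img"][:,:,::-1])
c=np.array([547.1,96.7])
for i in range(1):
    o=bot.get_obs(); d=o["tool_pos"][:2]-c; print(o["tool_pos"],np.arctan2(d[1],d[0])+2*np.pi,np.hypot(*d),o["contact_force"])
# pointer centreline: for radii, sample tangentially and take dark centroid, both cams, in t3..t5
for k,fs in [("top",["t3","t4","t5"]),("scene",["s3","s4","s5"])]:
    for f in fs:
        g=cv2.imread(f"pics/{f}.png",0).astype(np.float32); out=[]
        a0=1.01 if f[1]=="3" else .76
        for r in (80,83,86,89,92,95):
            A=np.linspace(a0-.13,a0+.13,53); U=np.array([px(P[k],[C[k][0]+r*np.cos(a),C[k][1]+r*np.sin(a),92]) for a in A],np.float32)
            v=cv2.remap(g,U[None,:,0],U[None,:,1],cv2.INTER_CUBIC)[0]; i=np.argmin(v)
            w=np.clip(v.min()+35-v,0,None); w[abs(A-A[i])>.07]=0; out.append(round(float((w*A).sum()/w.sum()),3))
        print(f,out,round(np.median(out),3))
```

```text
[499.57471441  52.198152   151.7183934 ] 3.894148867340923 65.10811966028477 [-2.75882761 -5.4777517   1.07502044]
t3 [1.054, 1.056, 1.059, 1.065, 1.075, 1.085] 1.062
t4 [0.768, 0.779, 0.785, 0.786, 0.787, 0.79] 0.786
t5 [0.762, 0.77, 0.775, 0.776, 0.777, 0.78] 0.776
s3 [1.05, 1.052, 1.049, 1.044, 1.043, 1.043] 1.046
s4 [0.749, 0.751, 0.75, 0.763, 0.765, 0.759] 0.755
s5 [0.739, 0.739, 0.739, 0.753, 0.751, 0.752] 0.745
```

>>> arm_command(
  deltas=[
    [-0.0008,0,0.0005,0],
    [-0.0008,0,0.0005,0],
    [0,0,0,0],
    [0,0,0,0],
  ],
)

```text
time: 9.45
tool_pos: [498.4, 53.5, 151.7]
tcp_rot: [-1.572, -0.0, -0.324]
contact_force: [-2.1, -6.5, 1.3]
grip_width: 25.0
```

```bash
cat > chk.py <<'E'
import sys
from m import *
t=sys.argv[1]
cv2.imwrite(f"pics/s{t}.png",P["scene"]["img"][:,:,::-1]); cv2.imwrite(f"pics/t{t}.png",P["top"]["img"][:,:,::-1])
o=bot.get_obs(); d=o["tool_pos"][:2]-[547.1,96.7]; print(o["time"],np.arctan2(d[1],d[0])+2*np.pi,np.hypot(*d),o["contact_force"])
# rectified strip views (angle across, radius down) at z=92 and z=100
A=np.linspace(.5,1.0,200); R=np.linspace(78,128,240)
rows=[]
for k in P:
    for z in (92,):
        U=np.array([[px(P[k],[C[k][0]+r*np.cos(a),C[k][1]+r*np.sin(a),z]) for a in A[::-1]] for r in R[::4]],np.float32)
        U=cv2.resize(U,(200,240))
        v=cv2.remap(P[k]["img"],U[...,0],U[...,1],cv2.INTER_CUBIC); rows.append(cv2.resize(v,None,fx=2,fy=2))
        gg=cv2.cvtColor(v,cv2.COLOR_RGB2GRAY).astype(float)
        for r in (80,84,88,92,96,100,104,108,112,116,120,124):
            l=gg[np.argmin(abs(R-r))]; w=np.clip(l.min()+30-l,0,None); i=np.argmin(l); w[np.arange(200)<i-40]=0; w[np.arange(200)>i+40]=0
            print(k,r,round(float((w*A[::-1]).sum()/w.sum()),3),round(l.min()),end=" | ")
        print()
cv2.imwrite(f"pics/r{t}.png",np.hstack(rows)[:,:,::-1])
E
python3 chk.py 6
```

```text
9.55 3.8678537373102047 65.10732877702169 [-1.97737277 -6.51269606  1.97882837]
scene 80 0.718 61 | scene 84 0.719 78 | scene 88 0.718 77 | scene 92 0.725 74 | scene 96 0.729 62 | scene 100 0.734 73 | scene 104 0.724 69 | scene 108 0.709 58 | scene 112 0.717 70 | scene 116 0.729 65 | scene 120 0.712 45 | scene 124 0.709 41 | 
top 80 0.741 84 | top 84 0.745 95 | top 88 0.746 101 | top 92 0.752 100 | top 96 0.756 107 | top 100 0.75 109 | top 104 0.74 91 | top 108 0.732 77 | top 112 0.736 76 | top 116 0.742 75 | top 120 0.741 74 | top 124 0.745 87 |
```

View pics/r6.png

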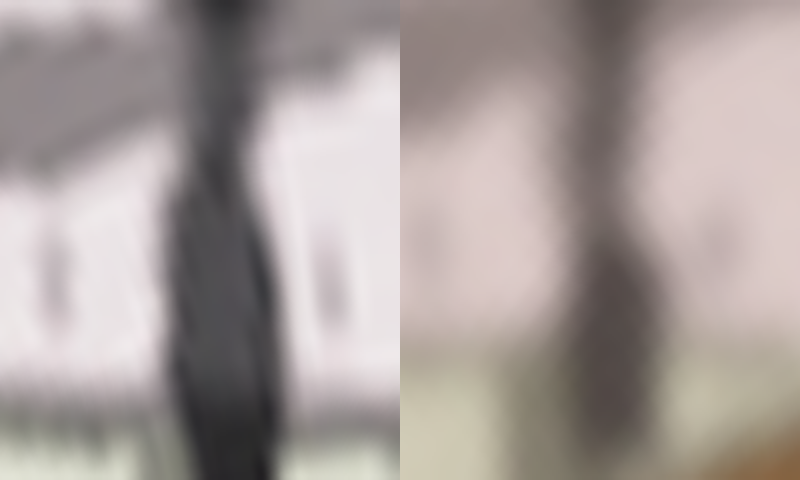

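The strips show the pointer (upper dark band) running straight into the rider (lower band), at x of about 220 on the left and 605 on the right. They agree within about 1 mm. I'll release and rise.

>>> arm_command(
  deltas=[
    [0,0,0,0],
    [0,0,0,0],
    [0,0,0,0],
    [0,0,0,0],
  ],
  claw=100,
)

```text
time: 9.95
tool_pos: [498.7, 54.5, 151.7]
tcp_rot: [-1.57, -0.0, -0.324]
contact_force: [-0.6, -0.4, 0.8]
grip_width: 53.0
```

>>> arm_command(
  deltas=[
    [0,-0.01,0,0],
    [0,-0.02,0,0],
    [0,-0.03,0,0],
    [0,-0.03,0,0],
    [0,0,0,0],
  ],
)

```text
time: 10.45
tool_pos: [500.6, 54.3, 246.5]
tcp_rot: [-1.568, -0.008, -0.324]
contact_force: [0.2, -0.3, 0.6]
grip_width: 56.2
```

```bash
python3 chk.py 7
python3 - <<'E'
from h import *
print(bot.get_obs()["tool_pos"],bot.get_obs()["grip_width"])
p=vision.capture("scene");q=vision.capture("top");print(find(p,"lever_knob"),find(q,"lever_knob"))
E
```

```text
10.55 3.8613195341764768 64.29002110544435 [-0.804224    0.49036778 -0.07127072]
scene 80 0.717 58 | scene 84 0.719 78 | scene 88 0.719 74 | scene 92 0.726 73 | scene 96 0.729 63 | scene 100 0.734 73 | scene 104 0.723 68 | scene 108 0.709 57 | scene 112 0.719 70 | scene 116 0.728 63 | scene 120 0.712 44 | scene 124 0.709 40 | 
top 80 0.741 83 | top 84 0.745 94 | top 88 0.745 100 | top 92 0.751 100 | top 96 0.756 105 | top 100 0.751 108 | top 104 0.74 90 | top 108 0.732 77 | top 112 0.736 76 | top 116 0.741 74 | top 120 0.742 74 | top 124 0.746 87 | 
[498.75481757  54.32134795 242.60715192] 55.97952250596105
[([628.4, -74.5, 136.0], 0.69)] [([601.9, -80.6, 136.5], 0.8)]
```

Setting unchanged after release. Now to the lever knob at about (628,-81).

>>> arm_command(
  deltas=[
    [0.033,0,-0.017,0],
    [0.033,0,-0.017,0],
    [0.033,0,-0.018,0],
    [0.033,0,-0.017,0],
    [0.033,0,-0.018,0],
  ],
  claw=0,
)

```text
time: 11.25
tool_pos: [627.9, -81.8, 240.5]
tcp_rot: [-1.571, 0.002, -0.324]
contact_force: [0.0, -0.4, 0.9]
grip_width: 89.6
```

>>> arm_command(
  deltas=[
    [0,0,0,-6.2],
    [0,0,0,-6.2],
    [0,0,0,0],
    [0,0,0,0],
  ],
)

```text
time: 11.65
tool_pos: [627.0, -80.6, 241.0]
tcp_rot: [-1.57, 0.001, -0.11]
contact_force: [0.1, -0.2, -0.1]
grip_width: 91.7
```

>>> arm_command(
  deltas=[
    [0.001,0.02,0,0],
    [0,0.025,0,0],
    [0,0.025,0,0],
    [0,0.019,0,0],
    [0,0,0,0],
  ],
)

```text
time: 12.15
tool_pos: [626.5, -80.1, 149.7]
tcp_rot: [-1.57, 0.006, -0.109]
contact_force: [-0.3, 0.4, -0.6]
grip_width: 91.7
```

Run:
```python
from h import *
p=vision.capture("scene");q=vision.capture("top")
r=lambda im,f:cv2.resize(im,None,fx=f,fy=f,interpolation=cv2.INTER_CUBIC)
cv2.imwrite("pics/k8.png",np.hstack([r(p["img"][130:220,215:305],4.4),r(q["img"][150:240,340:430],4.4)])[:,:,::-1])
print(bot.get_obs()["tool_pos"],bot.get_obs()["contact_force"])
```

```text
[628.37688876 -80.67043951 153.11405467] [ 0.42156675 -0.39566782  1.49413296]
```

View pics/k8.png

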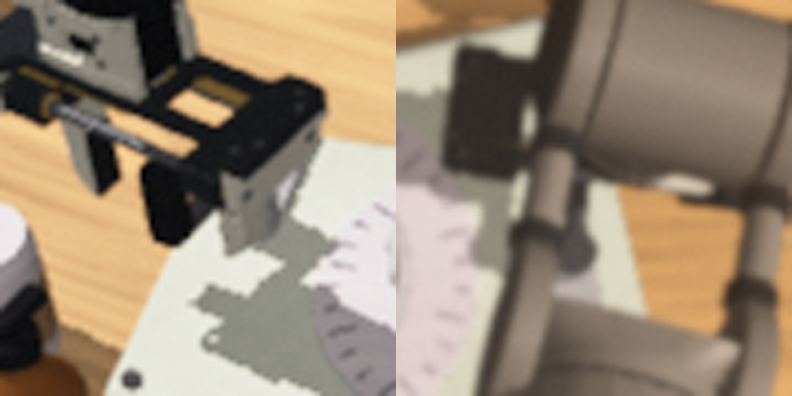

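The knob at (168,200) in the left crop is between the fingers at (90,150) and (250,215). Closing.

>>> arm_command(
  deltas=[
    [0,0,0,0],
    [0,0,0,0],
    [0,0,0,0],
    [0,0,0,0],
    [0,0,0,0],
  ],
  claw=255,
)

```text
time: 12.75
tool_pos: [628.3, -80.9, 153.0]
tcp_rot: [-1.571, -0.0, -0.107]
contact_force: [-0.3, -0.5, -0.1]
grip_width: 56.5
```

>>> arm_command(
  deltas=[
    [0,0,0,0],
    [0,0,0,0],
    [0,0,0,0],
    [0,0,0,0],
    [0,0,0,0],
  ],
)

```text
time: 13.25
tool_pos: [628.5, -80.6, 152.7]
tcp_rot: [-1.57, -0.0, -0.107]
contact_force: [1.5, 1.1, 0.1]
grip_width: 25.3
```

>>> arm_command(
  deltas=[
    [0,0,-0.007,5.7],
    [0,0,-0.007,5.7],
    [-0.001,0,-0.007,5.7],
    [0,0,-0.007,5.7],
    [0,0,0,0],
  ],
)

```text
time: 13.75
tool_pos: [620.6, -107.6, 152.7]
tcp_rot: [-1.57, -0.001, -0.507]
contact_force: [3.0, 3.1, -1.9]
grip_width: 25.5
```

>>> arm_command(
  deltas=[
    [-0.001,0,-0.007,5.7],
    [0,0,-0.007,5.7],
    [0,0,-0.007,5.7],
    [-0.001,0,-0.007,5.7],
    [0,0,0,0],
  ],
)

```text
time: 14.25
tool_pos: [603.0, -128.6, 152.7]
tcp_rot: [-1.568, -0.002, -0.904]
contact_force: [8.2, -0.0, -4.4]
grip_width: 25.5
```

>>> arm_command(
  deltas=[
    [0,0,-0.007,5.7],
    [0,0,-0.007,5.7],
    [-0.001,0,-0.007,5.7],
    [0,0,-0.003,2],
    [0,0,0,0],
  ],
)

```text
time: 14.75
tool_pos: [582.3, -140.3, 152.7]
tcp_rot: [-1.568, -0.002, -1.236]
contact_force: [7.0, -1.5, -5.2]
grip_width: 25.4
```

>>> arm_command(
  deltas=[
    [0,0,-0.003,2],
    [0,0,-0.003,2],
    [0,0,0,0],
  ],
)

```text
time: 15.05
tool_pos: [581.9, -139.9, 152.7]
tcp_rot: [-1.556, -0.003, -1.303]
contact_force: [30.5, 7.3, -14.8]
grip_width: 25.5
```

>>> arm_command(
  deltas=[
    [0,0,-0.002,0.5],
    [0,0,-0.001,0],
    [0,0,0,0],
    [0,0,0,0],
  ],
)

```text
time: 15.45
tool_pos: [581.8, -139.8, 152.8]
tcp_rot: [-1.55, -0.004, -1.311]
contact_force: [41.0, 11.3, -21.0]
grip_width: 25.7
```

Stop reached: the knob no longer moves while the force rises. I'll relieve most of the pressure, release and rise.

>>> arm_command(
  deltas=[
    [0,0,0.003,0],
    [0,0,0.003,0],
    [0,0,0,0],
  ],
)

```text
time: 15.75
tool_pos: [582.0, -139.8, 152.7]
tcp_rot: [-1.563, -0.002, -1.311]
contact_force: [16.7, 5.1, -8.4]
grip_width: 25.6
```

>>> arm_command(
  deltas=[
    [0,0,0,0],
    [0,0,0,0],
    [0,0,0,0],
    [0,0,0,0],
  ],
  claw=110,
)

```text
time: 16.15
tool_pos: [577.8, -141.0, 152.7]
tcp_rot: [-1.571, 0.0, -1.314]
contact_force: [0.3, -0.4, -0.2]
grip_width: 50.8
```

>>> arm_command(
  deltas=[
    [0,-0.01,0,0],
    [0,-0.02,0,0],
    [0,-0.03,0,0],
    [0,-0.03,0,0],
    [0,-0.02,0,0],
  ],
)

```text
time: 16.65
tool_pos: [578.4, -141.3, 266.1]
tcp_rot: [-1.568, -0.002, -1.315]
contact_force: [0.9, -0.8, -0.4]
grip_width: 52.3
```

>>> arm_command(
  deltas=[
    [-0.01,-0.03,0.04,0],
    [0,-0.03,0.04,0],
    [0,0,0.04,0],
    [0,0,0,0],
  ],
)

```text
time: 17.05
tool_pos: [694.2, -99.8, 320.5]
tcp_rot: [-1.57, 0.001, -1.313]
contact_force: [0.1, -0.7, -1.9]
grip_width: 52.1
```

```bash
python3 chk.py 9
python3 - <<'E'
from h import *
p=cv2.imread("pics/s9.png");q=cv2.imread("pics/t9.png")
r=lambda im,f:cv2.resize(im,None,fx=f,fy=f,interpolation=cv2.INTER_CUBIC)
cv2.imwrite("pics/e9.png",np.hstack([r(p[140:250,205:405],2.2*.9),r(q[140:250,240:440],2.2*.9)]))
print(bot.get_obs()["tool_pos"],bot.get_obs()["contact_force"])
E
```

```text
17.15 5.341540340603225 244.66470453317464 [-0.31852447  0.29230779  0.6600761 ]
scene 80 0.716 60 | scene 84 0.719 79 | scene 88 0.718 78 | scene 92 0.726 78 | scene 96 0.727 56 | scene 100 0.731 41 | scene 104 0.722 33 | scene 108 0.713 32 | scene 112 0.718 35 | scene 116 0.716 37 | scene 120 0.702 28 | scene 124 0.702 38 | 
top 80 0.74 91 | top 84 0.744 103 | top 88 0.745 110 | top 92 0.751 109 | top 96 0.752 114 | top 100 0.737 107 | top 104 0.725 76 | top 108 0.724 59 | top 112 0.727 58 | top 116 0.729 60 | top 120 0.728 58 | top 124 0.724 75 | 
[ 691.07510371 -101.11806579  321.0876641 ] [-0.31852447  0.29230779  0.6600761 ]
```

View pics/e9.png

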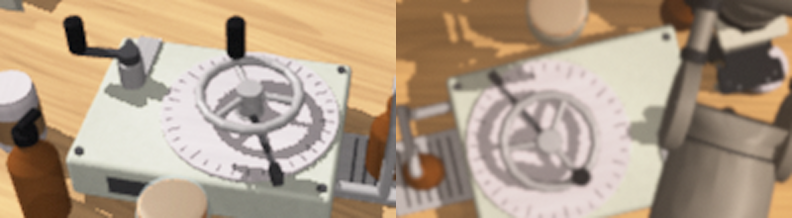

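The lever now points along the pump's -y side (knob at (75,35), pivot at (130,55) in the left crop), and the pointer still meets the rider. I'll check the lever angle numerically.

Run:
```python
from h import *
from scipy.optimize import least_squares
Q=np.array([(628.5,-80.6),(620.6,-107.6),(603,-128.6),(582,-139.9)])
s=least_squares(lambda c:np.hypot(*(Q-c).T)-70,[560,-74]); c=s.x; print("pivot",c,s.fun); print("dirs",np.arctan2(*(Q-c).T[::-1]))
p=vision.capture("scene"); off=np.array([3.2,3.6,0])
for f in ("scene0","s9"):
    g=cv2.imread(f"pics/{f}.png",0)[145:185,235:280]; v,u=np.where(g<45); print(f,"dark",len(u),u.mean()+235,v.mean()+145,np.round(ray(p,(u.mean()+235,v.mean()+145),156)-off,1))
for a in (1.1,1.15,1.2,1.25,1.3):
    t=.257-.2+0-a; X=[c[0]+70*np.cos(t),c[1]+70*np.sin(t),156]; print(a,np.round(t,3),np.round(X),px(p,np.array(X)+off))
# box yaw from scene: front bottom/top edges
cs=[ray(p,(x,y),80) for x,y in ((205+75/1.98,140+157/1.98),(205+350/1.98,140+68/1.98))]; print(np.round(cs))
cv2.imwrite("pics/f.png",cv2.resize(p["img"][140:250,215:385],None,fx=4.6,fy=4.6,interpolation=cv2.INTER_CUBIC)[:,:,::-1])
```

```text
pivot [558.99663674 -73.98388597] [-0.1824487   0.17846883  0.13712206 -0.18532525]
dirs [-0.09490531 -0.49952535 -0.89259875 -1.23503105]
scene0 dark 205 255.3560975609756 174.6829268292683 [623.5 -77.  156. ]
s9 dark 173 246.31791907514452 159.32947976878611 [ 583.9 -131.   156. ]
1.1 -1.043 [ 594. -134.  156.] [242.91825669 161.29881107]
1.15 -1.093 [ 591. -136.  156.] [243.05350199 160.42072198]
1.2 -1.143 [ 588. -138.  156.] [243.25535162 159.54551358]
1.25 -1.193 [ 585. -139.  156.] [243.52282839 158.675338  ]
1.3 -1.243 [ 582. -140.  156.] [243.85480626 157.81230426]
[[713. -66.  80.]
 [407. 187.  80.]]
```

View pics/f.png

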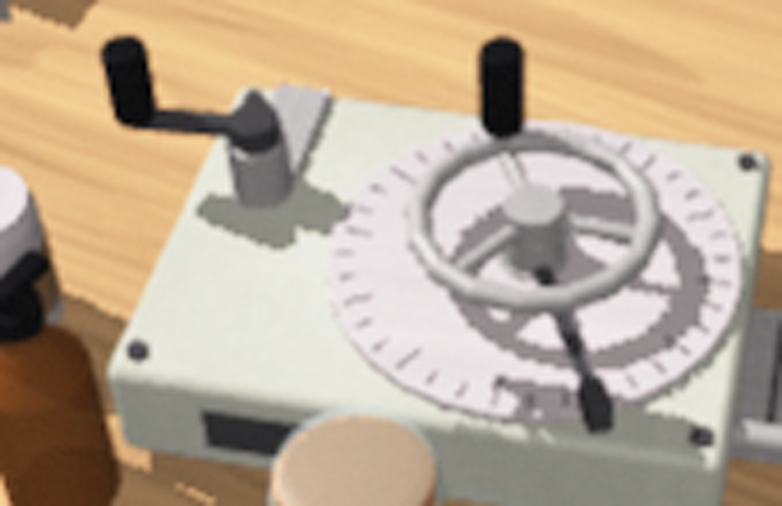

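The lever direction measures -1.235 rad, against -1.243 expected at the 1.3 rad stop. In the picture the knob is at (127,80), the lever points along -y, and the pointer runs straight into the rider at (595,400). Handing in.

```bash
python3 -c "
from h import *
o=bot.get_obs();print(o['time'],o['contact_force']);print(job.close_job())"
```

```text
17.2 [-0.85882217  0.62085754  0.05847099]
the job is handed in; nothing more can be done
None
```

The pointer is set to the rider, the lock lever is at its stop, and the job was handed in at 17.2 s of the 51 s limit.

**What I did:**
- **Handwheel:** I gripped the crank handle and turned the wheel anticlockwise until the pointer was about 28 mm past the rider. I then turned it back clockwise in small steps until the two lined up and let go.
- **Lock lever:** I gripped the knob and swung it clockwise until it stopped moving while the force rose. I eased the pressure, released it and moved the arm clear.

**Last checks:**
- **Pointer setting:** It read the same after I released the handle and again after locking, within 0.001 to 0.002 rad. It is within about 1 to 2 mm of the rider. The cameras differ slightly: the scene view puts it within about 1 mm, the top view about 1 to 2 mm anticlockwise of the rider.
- **Lever:** It points at -1.235 rad, against -1.243 rad expected at the stop.
- **Force on the lever:** At the stop I pushed further than needed, and the tool force peaked at about 47 N through the gripped knob. This is well under the 120 N wrist limit. It was above 40 N, but the fingers were what pressed on the knob, not the gripper body.
- **Other objects:** I saw no contact with the bottles, jars, tin or brush, but I did not re-measure their positions at the end.

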